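Load the bottle-cap press by feel and set its travel marker

TASK

Start the overnight load test on the capped bottle that stands in the lever press: push the lever down gently until the foot has met the cap and the resistance firms up by several newtons, never loading the cap with more than about 40 N, then let go and let the brake hold it. Then record how far the lever has travelled: push the loose marker pointer beside it lightly down until its cross pin comes to rest on the lever, and leave both standing there with the bottle still under load; leave the other bottles and the timer alone.

Things in the scene. Friction and masses are not known exactly. Their poses are not given: they have to be found in the camera images.
- press: lever press, fixed to the worktop: grey base 270 x 150 mm, 18 mm high, grey column, locating ring for the bottle, aluminium sector scale. Origin on the worktop under the ring's middle; z up, x from ring to column (the lever points to -x, toward the robot), y to the marker pointer's side. Lever and pointer turn about one pivot axis along the press's y, at x = 100, y = 0, z = 180 mm
- lever: steel lever arm, 14 mm wide, 22 mm high; origin in the middle of its round grey plastic grip (26 mm thick, 102 mm long), 310 mm from the pivot axis; x along the arm to the pivot, z its upward normal. Starts with the grip raised 0.3 to 0.4 rad above level. A friction brake holds it where it is left: lowering it takes about 4 N at the grip; let go, the brake keeps up to about 20 N on the cap
- lever_grip (a point): where to push: top of the grip, 13 mm above the lever's origin. A white nylon foot under the arm, 100 mm from the pivot, hangs over the cap, how low differs by 12 mm from run to run, unmeasured: it meets the cap with the arm 0.10 rad below to 0.06 rad above level. Then a cushion spring makes the push rise about 1 N per mm; each newton above the brake's 4 N puts about 3.1 N on the cap
- pointer: marker pointer: thin steel strip beside the lever on the same pivot, 176 mm long; origin at its free end, 176 mm from the pivot axis; x along the strip to the pivot, parallel to the lever's x when its cross pin (8 mm thick, 150 mm from the pivot, reaching over the lever) lies on the lever. Light friction holds it where it is left; starts raised 0.45 to 0.55 rad, clear above the lever
- pointer_button (a point): top of the marker pointer's domed grey thumb button, 29 mm wide, 52 mm along y and 33 mm along z from the pointer's origin. About 1.5 N here moves the pointer; with the pin on the lever, more than about 10 N would drive the lever farther down
- bottle: round bottle with blue screw cap under test, 56 mm wide, 100 mm tall, loose in the locating ring (ring floor 22 mm above the worktop); origin at the middle of its underside
- spare_bottle: a like bottle beside the press, a bystander; origin at the middle of its underside
- dropper: amber dropper bottle, 34 mm wide, 103 mm tall, a bystander; origin at the middle of its underside
- timer: flat white countdown timer, 58 x 66 x 17 mm, a bystander; origin at the middle of its underside
There are look-alikes about, which are no part of the job. What is shaped like the bottle but orange or purple is not meant.

How it is judged:
By the outcome, as a careful person would: the job done as asked, in the order asked, and still so for the second after the job is handed in, with the robot touching nothing.
It also fails if it takes over 51 s, if anything falls off the work surface, if the arm or the gripper's body presses on something with over 40 N, if the wrist force passes 120 N, or if a joint passes its speed limit or range.

ROBOT

A 6-joint arm with a two-finger parallel gripper is mounted at the origin on a cart in front of the work surface, level with it; the furniture and walls round the work are solid. World frame = base frame: x ahead of the robot, y to its left, z up, the work surface at z = 0. Lengths are in m, angles in rad, forces in N, time in s.
With the tool pointing down it reaches from about 0.3 to 0.875 m from the base axis. Payload 6.4 kg.
Tool frame: the origin (TCP) lies between the finger pads; the fingertips stand 8 mm ahead of it and the grasp point (between the pads) lies 11 mm behind it (ctrl.finger_overhang is the distance from the TCP to the fingertips, in m); z points along the fingers, y is the line along which they close (so a half turn about z gives the same grasp; the last joint's range is limited). The gripper opens to 85 mm and grips with 20 to 120 N. Pads are 22 mm wide; open, the fingers measure 114 mm over their backs; the gripper's body (76 mm by 85 mm) begins 54 mm behind the grasp point. The pads swing forward as they close: fully open they stand 13 mm farther back than shut.
Start: joints at [-1.309, 0.181, 1.607, -0, 1.354, -0.206], TCP at [0.259, -0.513, 0.239] pointing down, gripper open.
Joint ranges: [-2.99, 2.99], [-0.89, 2.07], [0.3, 2.58], [-1.14, 4.28], [0, 2.63], [-3.12, 3.12]. Speed limits (rad/s): [2.57, 2.57, 3.01, 3.14, 3.14, 3.14].

INTERFACE

Orientations are given as a unit quaternion [w, x, y, z].
In Python, from bench import ctrl, camera gives the robot as it stands.
- The arm moves only by the shell command python3 -m pendant 'ROWS' [OPENING]. ROWS is JSON, a list of rows, each a list of 6 numbers: the shift along the world's x, y, z normalised to -1 to 1, where 1 is 200 mm, then the turn, a rotation vector about the world's x, y, z normalised to -1 to 1, where 1 is pi/2 rad. In form: [[dx, dy, dz, rx, ry, rz], ...]. A call has exactly 10 rows; each row shifts and turns the commanded pose from where the row before left it; what a row does not reach is not made up. A row lasts 1/8 s, in which the tool goes at most 62.5 mm and 10.7 degrees, less where a joint would pass 70% of its speed; a pose out of reach is approached as far as the arm can. A call with a number of a shift or a turn outside -1 to 1 is refused whole. A call with a gripper value outside its range is refused whole. OPENING is the opening, from -1 (shut) to 1 (fully open), set as the call begins (- or left out, the last holds). The fingers move at their own pace and stop on an object; the grip force is fixed at half the most. Time passes only in rows, so rows that do not move let the fingers close, or fill a call up. It gives the time, the measured TCP pose, the force, the opening and the grip force at its end, in the units of the state.
- ctrl.get_obs(): the state, without advancing time (a new reading comes with each control period).
- camera(name): name is "side" or "top"; returns a dict with "color" (480x640x3 uint8, blue, green, red), "fx", "fy", "cx", "cy" (pixels), "distortion" ([k1, k2, p1, p2, k3] as OpenCV has them; the pictures are not rectified), "xyz" and "rotation" of the camera in the world. Camera axes: x right, y down, z forward; pixel columns grow to the right and rows downward; lengths in m; the calibration is good to about 2 mm. A picture is of the moment at which its call begins. There is no depth.
- ctrl.hand_in(): hands the job in; it is judged then, once.
The state is a dict: "time_s": time; "q": joint angles; "dq": joint speeds; "joint_efforts": joint torques, N m; "eef_pos": TCP position; "eef_rot": TCP orientation; "wrist_force": force on the tool from outside, world axes, zero at the start; "torque": the same for the moment, N m; "opening": opening from 0.0 (shut) to 1.0 (fully open); "grasp_force": force on a finger pad.
Only numpy, scipy, OpenCV 4.12 (cv2) and the standard library are available. Lean on these libraries where they do the work, as an engineer would, in place of code of your own. Each camera call takes 0.05 s, during which the arm holds its last target. There are 200 camera calls.

## Working session

There is one attempt and no reset: what is moved stays moved. The work goes in short steps, Python scripts to look and compute and a shell command to move; the robot and the scene stay as the last step left them, time stands still between calls to the robot, and variables do not carry over. Pictures are saved under pics/ and viewed, at most 10 in all, crops included, and the job is handed in when it is done.

```bash
mkdir -p pics; ls; cat > h.py <<'E'
import numpy as np, cv2
from bench import ctrl, camera
def ray(c,u,v):
    K=np.array([[c["fx"],0,c["cx"]],[0,c["fy"],c["cy"]],[0,0,1]])
    p=cv2.undistortPoints(np.array([[[u,v]]],float),K,np.array(c["distortion"],float))[0,0]
    d=np.array(c["rotation"])@np.array([p[0],p[1],1]); return np.array(c["xyz"]),d/np.linalg.norm(d)
def plane(c,u,v,z):
    o,d=ray(c,u,v); return o+d*(z-o[2])/d[2]
def tri(c1,p1,c2,p2):
    o1,d1=ray(c1,*p1);o2,d2=ray(c2,*p2)
    s=np.linalg.lstsq(np.c_[d1,-d2],o2-o1,rcond=None)[0]
    a=o1+s[0]*d1;b=o2+s[1]*d2; return (a+b)/2,np.linalg.norm(a-b)
def proj(c,P):
    K=np.array([[c["fx"],0,c["cx"]],[0,c["fy"],c["cy"]],[0,0,1]]);R=np.array(c["rotation"]).T
    return cv2.projectPoints(np.array(P,float).reshape(-1,3),cv2.Rodrigues(R)[0],-R@np.array(c["xyz"]),K,np.array(c["distortion"],float))[0].reshape(-1,2)
E
python3 - <<'E'
from h import *
for n in("top","side"):
    c=camera(n); cv2.imwrite(f"pics/{n}0.png",c["color"]); print(n,c["xyz"],np.round(c["rotation"],3),c["fx"])
o=ctrl.get_obs(); print(o)
E
```

```text
pics
top [ 0.46722028 -0.01564409  1.45083633] [ 0.039 -0.706  0.707 -0.019] 595.2817242193667
side [ 0.55328676 -0.97234684  0.57490052] [-0.558  0.829 -0.02   0.017] 501.83832306197985
{'time_s': 0.1, 'q': array([-1.30929556e+00,  1.81489014e-01,  1.60792602e+00,  1.09715033e-05,
        1.35377058e+00, -2.06244005e-01]), 'dq': array([ 3.18801887e-04, -1.36317838e-03, -3.97414722e-03, -2.57789857e-04,
        3.47410673e-04,  6.15652167e-05]), 'joint_efforts': array([ 6.20344435e-04, -4.45877123e+01, -3.52239168e+01, -2.59932613e-04,
        4.10600449e-03,  5.13020112e-06]), 'eef_pos': array([ 0.25917216, -0.51273535,  0.23845299]), 'eef_rot': array([-7.96328134e-04,  9.72776247e-01,  2.31744988e-01, -1.66486844e-05]), 'wrist_force': array([-0.93867378, -0.04157365, -0.13021914]), 'torque': array([-0.01519346, -0.02700802,  0.00309198]), 'grasp_force': 0.0, 'opening': 1.0017827038283473}
```

View pics/top0.png

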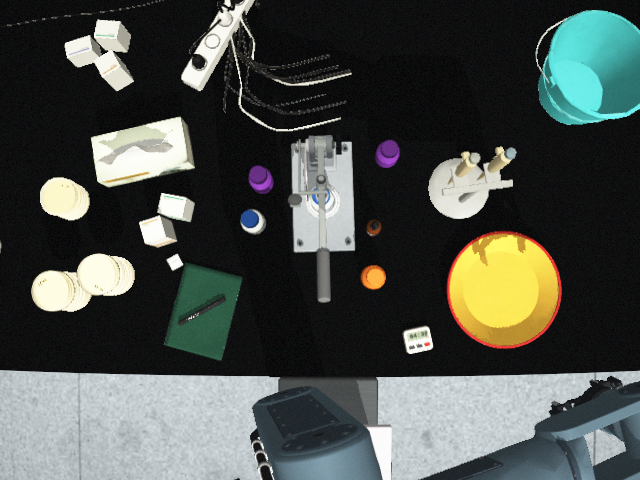

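View pics/side0.png

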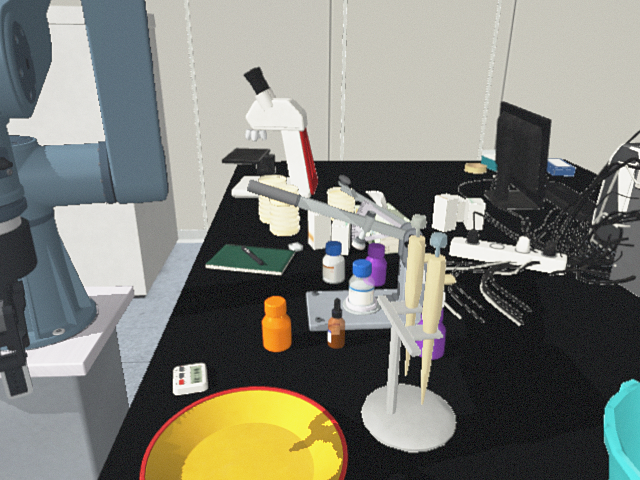

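The top view shows the press base (corners about (294,251), (355,249), (352,141), (292,142)), the grip from (323,250) to (323,301), and the pointer button at (295,200). In the side view the grip runs from (249,184) to (297,200) and the button is near (345,183).

```bash
cat > m.py <<'E'
from h import *
t=camera("top");s=camera("side")
for p in[(294,251.5),(355,249.5),(352,141),(292,142)]: print(np.round(plane(t,*p,.018),4))
for a,b in [((323,250),(297,202)),((324,300),(250,186)),((295,200),(345,184))]: print(np.round(tri(t,a,s,b),4) if 0 else tri(t,a,s,b))
for n,c,(x,y,w,h) in(("t",t,(270,120,110,190)),("s",s,(235,160,200,180))):
    cv2.imwrite(f"pics/{n}1.png",cv2.resize(c["color"][y:y+h,x:x+w],None,fx=3,fy=3,interpolation=2))
E
python3 m.py
python3 -c "
import cv2,numpy as np
a=cv2.imread('pics/t1.png');b=cv2.imread('pics/s1.png')
a=cv2.resize(a,(330*540//570,540));o=np.zeros((540,a.shape[1]+460,3),'u1');o[:,:a.shape[1]]=a;b=cv2.resize(b,(460,414));o[:414,a.shape[1]:]=b;cv2.imwrite('pics/c1.png',o);print(o.shape)"
```

```text
Traceback (most recent call last):
  File "m.py", line 3, in <module>
    for p in[(294,251.5),(355,249.5),(352,141),(292,142)]: print(np.round(plane(t,*p,.018),4))
                                                                          ~~~~~^^^^^^^^^^^
  File "h.py", line 8, in plane
    o,d=ray(c,u,v); return o+d*(z-o[2])/d[2]
        ~~~^^^^^^^
  File "h.py", line 6, in ray
    d=np.array(c["rotation"])@np.array([p[0],p[1],1]); return np.array(c["xyz"]),d/np.linalg.norm(d)
      ~~~~~~~~~~~~~~~~~~~~~~~^~~~~~~~~~~~~~~~~~~~~~~~
ValueError: matmul: Input operand 1 has a mismatch in its core dimension 0, with gufunc signature (n?,k),(k,m?)->(n?,m?) (size 3 is different from 4)
[ WARN:0@0.005] global loadsave.cpp:275 findDecoder imread_('pics/t1.png'): can't open/read file: check file path/integrity
[ WARN:0@0.005] global loadsave.cpp:275 findDecoder imread_('pics/s1.png'): can't open/read file: check file path/integrity
Traceback (most recent call last):
cv2.error: OpenCV(4.12.0) /io/opencv/modules/imgproc/src/resize.cpp:4208: error: (-215:Assertion failed) !ssize.empty() in function 'resize'
```

The rotation is a quaternion; I'll convert it.

```bash
sed -i 's/np.array(c\["rotation"\])/Rm(c)/g' h.py; cat >> h.py <<'E'
from scipy.spatial.transform import Rotation
def Rm(c): return Rotation.from_quat(c["rotation"],scalar_first=True).as_matrix()
E
python3 m.py
python3 -c "
import cv2,numpy as np
a=cv2.imread('pics/t1.png');b=cv2.imread('pics/s1.png')
a=cv2.resize(a,(330*540//570,540));o=np.zeros((540,a.shape[1]+460,3),np.uint8);o[:,:a.shape[1]]=a;b=cv2.resize(b,(460,414));o[:414,a.shape[1]:]=b;cv2.imwrite('pics/c1.png',o);print(o.shape)"
```

```text
[0.5737 0.077  0.018 ]
[ 0.5781 -0.0703  0.018 ]
[ 0.8459 -0.0651  0.018 ]
[0.8445 0.0828 0.018 ]
(array([0.55745146, 0.00305404, 0.26279418]), np.float64(0.0017617129374675076))
(array([0.46109822, 0.00097548, 0.29758942]), np.float64(0.004681389967922671))
(array([0.65782052, 0.05802915, 0.28401653]), np.float64(0.0028358209354795248))
(540, 772, 3)
```

View pics/c1.png

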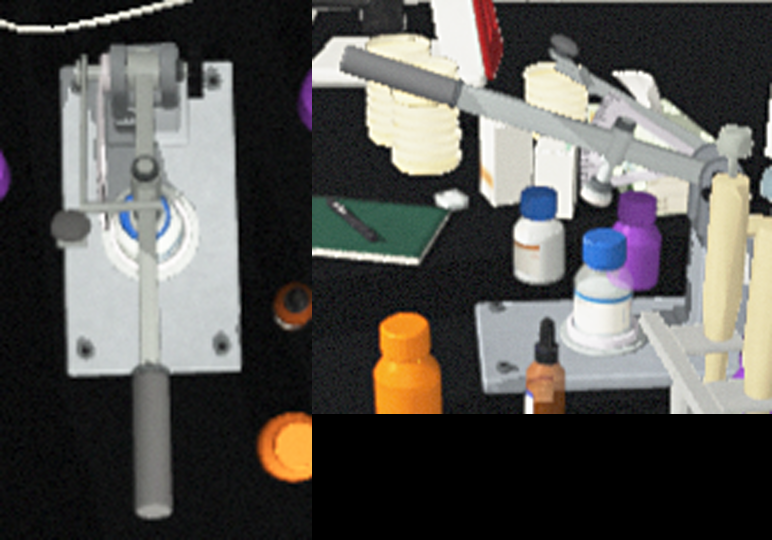

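The crops confirm the geometry: yaw about 0.02, pivot near (0.800, 0.008), lever at about 0.35 rad. That puts the grip top near (0.513, 0.002, 0.297) and the button near (0.658, 0.058, 0.29). I'll shut the gripper and move above the grip.

```bash
python3 -m pendant '[[0.1,0.2,0.1,0,0,-0.1],[0.13,0.26,0.1,0,0,-0.1],[0.13,0.26,0.1,0,0,-0.1],[0.13,0.26,0.1,0,0,0],[0.13,0.26,0.1,0,0,0],[0.13,0.26,0.05,0,0,0],[0.13,0.26,0,0,0,0],[0.13,0.26,0,0,0,0],[0.13,0.26,0,0,0,0],[0.13,0.26,0,0,0,0]]' -1
```

```text
time_s: 1.55
eef_pos: [0.5139, -0.0034, 0.3495]
eef_rot: [0.0, 1.0, -0.002, 0.0]
wrist_force: [1.4, -0.6, -0.9]
opening: 0.0
grasp_force: 0.0
```

```bash
python3 -m pendant '[[0,0.025,-0.05,0,0,0],[0,0,-0.05,0,0,0],[0,0,-0.03,0,0,0],[0,0,-0.03,0,0,0],[0,0,0,0,0,0],[0,0,0,0,0,0],[0,0,0,0,0,0],[0,0,0,0,0,0],[0,0,0,0,0,0],[0,0,0,0,0,0]]'; python3 - <<'E'
from h import *
t=camera("top");s=camera("side")
a=t["color"][100:310,250:400];b=s["color"][130:340,230:430]
cv2.imwrite("pics/c2.png",cv2.resize(np.hstack([a,b]),None,fx=2.2,fy=2.2))
E
```

```text
time_s: 2.8
eef_pos: [0.5133, -0.0002, 0.3173]
eef_rot: [-0.0, 1.0, -0.002, 0.0]
wrist_force: [-0.3, 0.4, 1.4]
opening: -0.0
grasp_force: 0.0
```

View pics/c2.png

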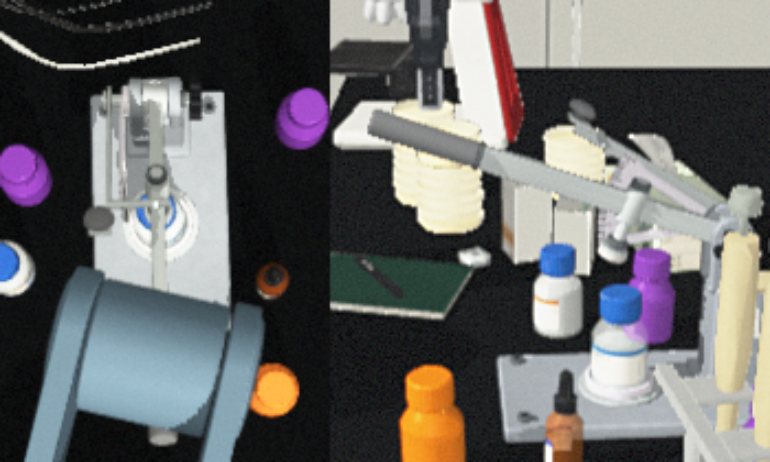

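The side crop shows the fingertips just above the middle of the grip, at about (430,105). I'm lowering now, tracking the arc in x.

```bash
python3 -m pendant '[[0,0,-0.03,0,0,0],[0,0,-0.03,0,0,0],[-0.01,0,-0.04,0,0,0],[-0.01,0,-0.04,0,0,0],[-0.01,0,-0.04,0,0,0],[-0.01,0,-0.04,0,0,0],[-0.01,0,-0.04,0,0,0],[-0.01,0,-0.04,0,0,0],[-0.01,0,-0.03,0,0,0],[-0.01,0,-0.03,0,0,0]]'
```

```text
time_s: 4.15
eef_pos: [0.498, -0.0003, 0.2452]
eef_rot: [0.0, 1.0, -0.002, 0.001]
wrist_force: [1.5, 0.2, 1.4]
opening: -0.001
grasp_force: 1.5
```

```bash
python3 -m pendant '[[0,0,-0.01,0,0,0],[-0.005,0,-0.01,0,0,0],[0,0,-0.01,0,0,0],[-0.005,0,-0.01,0,0,0],[0,0,-0.01,0,0,0],[-0.005,0,-0.01,0,0,0],[0,0,-0.01,0,0,0],[0,0,-0.01,0,0,0],[0,0,-0.005,0,0,0],[0,0,-0.005,0,0,0]]'; python3 - <<'E'
from h import *
s=camera("side");b=s["color"][130:340,230:430]
cv2.imwrite("pics/c3.png",cv2.resize(b,None,fx=2.8,fy=2.8))
E
```

```text
time_s: 5.4
eef_pos: [0.4938, -0.0002, 0.227]
eef_rot: [-0.0, 1.0, -0.002, -0.001]
wrist_force: [-2.2, 1.1, 2.8]
opening: 0.001
grasp_force: 1.6
```

View pics/c3.png

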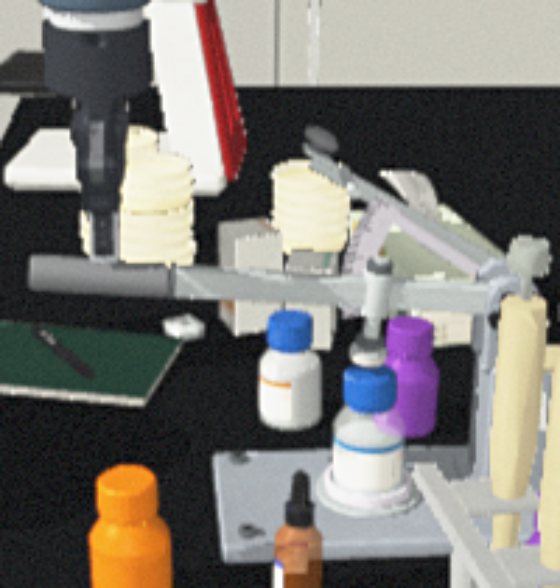

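The lever follows the fingers. The foot at about (368,360) in the crop sits just above the cap at (368,370), so I'm going slowly.

```bash
python3 -m pendant '[[0,0,-0.005,0,0,0],[0,0,-0.005,0,0,0],[0,0,-0.005,0,0,0],[0,0,-0.005,0,0,0],[0,0,-0.005,0,0,0],[0,0,-0.005,0,0,0],[0,0,-0.005,0,0,0],[0,0,-0.005,0,0,0],[0,0,-0.005,0,0,0],[0,0,-0.005,0,0,0]]'
```

```text
time_s: 6.7
eef_pos: [0.4943, -0.0002, 0.2172]
eef_rot: [-0.0, 1.0, -0.002, 0.0]
wrist_force: [-1.6, 0.6, 3.2]
opening: 0.001
grasp_force: 1.6
```

```bash
python3 -m pendant '[[0,0,-0.005,0,0,0],[0,0,-0.005,0,0,0],[0,0,-0.005,0,0,0],[0,0,-0.005,0,0,0],[0,0,-0.005,0,0,0],[0,0,-0.005,0,0,0],[0,0,-0.005,0,0,0],[0,0,-0.005,0,0,0],[0,0,0,0,0,0],[0,0,0,0,0,0]]'
```

```text
time_s: 7.95
eef_pos: [0.4944, -0.0002, 0.2092]
eef_rot: [-0.0, 1.0, -0.002, 0.0]
wrist_force: [-1.2, 0.5, 1.1]
opening: 0.0
grasp_force: 0.5
```

```bash
python3 -m pendant '[[0,0,0,0,0,0],[0,0,0,0,0,0],[0,0,-0.005,0,0,0],[0,0,-0.005,0,0,0],[0,0,-0.005,0,0,0],[0,0,-0.005,0,0,0],[0,0,-0.005,0,0,0],[0,0,-0.005,0,0,0],[0,0,-0.005,0,0,0],[0,0,-0.005,0,0,0]]'
```

```text
time_s: 9.2
eef_pos: [0.4942, -0.0002, 0.2013]
eef_rot: [0.0, 1.0, -0.002, -0.0]
wrist_force: [-3.2, -0.2, 4.7]
opening: -0.002
grasp_force: 2.4
```

```bash
python3 -m pendant '[[0,0,0,0,0,0],[0,0,0,0,0,0],[0,0,0,0,0,0],[0,0,0,0,0,0],[0,0,0,0,0,0],[0,0,-0.005,0,0,0],[0,0,-0.005,0,0,0],[0,0,-0.005,0,0,0],[0,0,-0.005,0,0,0],[0,0,-0.005,0,0,0]]'; python3 - <<'E'
from h import *
s=camera("side");b=s["color"][210:320,300:430]
cv2.imwrite("pics/c4.png",cv2.resize(b,None,fx=5,fy=5))
E
```

```text
time_s: 10.45
eef_pos: [0.4943, -0.0002, 0.1971]
eef_rot: [0.0, 1.0, -0.002, 0.0]
wrist_force: [-5.3, -0.1, 9.6]
opening: 0.001
grasp_force: 4.6
```

View pics/c4.png

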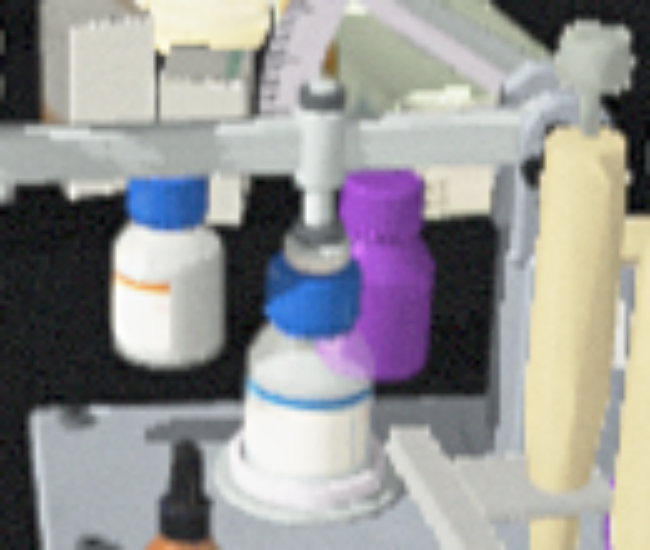

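The foot at about (318,250) is now seated on the blue cap, and the force has risen. I'll add about 2 mm more.

```bash
python3 -m pendant '[[0,0,0,0,0,0],[0,0,0,0,0,0],[0,0,0,0,0,0],[0,0,0,0,0,0],[0,0,0,0,0,0],[0,0,0,0,0,0],[0,0,0,0,0,0],[0,0,0,0,0,0],[0,0,-0.005,0,0,0],[0,0,-0.005,0,0,0]]'
```

```text
time_s: 11.75
eef_pos: [0.4943, -0.0003, 0.1953]
eef_rot: [0.0, 1.0, -0.002, 0.0]
wrist_force: [-5.6, 0.9, 10.9]
opening: -0.001
grasp_force: 5.5
```

Push is now about 11 N, so roughly 7 N above the brake. I'm releasing straight up, then going above the button.

```bash
python3 -m pendant '[[0,0,-0.0,0,0,0],[0,0,0.01,0,0,0],[0,0,0.02,0,0,0],[0,0,0.05,0,0,0],[0,0,0.1,0,0,0],[0,0,0.15,0,0,0],[0,0,0.15,0,0,0],[0,0,0.15,0,0,0],[0,0,0.12,0,0,0],[0,0,0,0,0,0]]'; python3 - <<'E'
from h import *
t=camera("top");s=camera("side")
a=t["color"][100:310,250:400];b=s["color"][130:340,230:430]
cv2.imwrite("pics/c5.png",cv2.resize(np.hstack([a,b]),None,fx=2.2,fy=2.2))
for n,c,p in(("t",t,(295,200)),("s",s,(345,184))):
    g=c["color"].astype(int);print(n,g[p[1],p[0]])
E
```

```text
time_s: 13.0
eef_pos: [0.4954, -0.0004, 0.3467]
eef_rot: [0.001, 1.0, -0.002, 0.002]
wrist_force: [-0.7, -0.3, -0.5]
opening: -0.0
grasp_force: 0.0
t [ 98 101 101]
s [84 85 82]
```

View pics/c5.png

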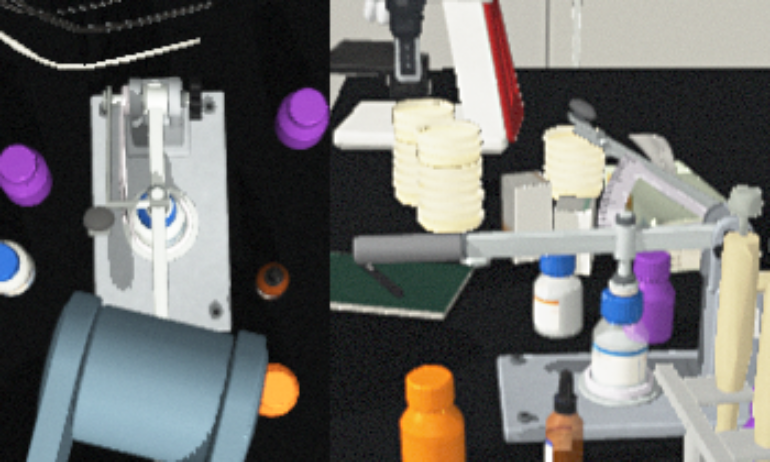

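The lever held after release, with the foot still seated. The button is at (294.5,199.5) in the full top image and about (345,180) in the side image.

```bash
python3 -m pendant '[[0.1,0.03,0,0,0,0],[0.2,0.08,0,0,0,0],[0.2,0.08,0,0,0,0],[0.2,0.08,0,0,0,0],[0.11,0.02,0,0,0,0],[0,0,-0.04,0,0,0],[0,0,-0.04,0,0,0],[0,0,0,0,0,0],[0,0,0,0,0,0],[0,0,0,0,0,0]]'; python3 - <<'E'
from h import *
s=camera("side");t=camera("top")
for v in (179,181,183): print(tri(t,(294.5,199.5),s,(345,v)))
E
```

```text
time_s: 14.35
eef_pos: [0.6563, 0.0576, 0.3291]
eef_rot: [0.0, 1.0, -0.002, 0.001]
wrist_force: [0.0, 1.1, -0.3]
opening: 0.001
grasp_force: 0.0
(array([0.65732548, 0.05831902, 0.29483856]), np.float64(0.0033465083050667594))
(array([0.65775132, 0.05861611, 0.29043133]), np.float64(0.002768071073698158))
(array([0.65817869, 0.05891398, 0.28600774]), np.float64(0.002187434299326005))
```

```bash
python3 -m pendant '[[0.01,0,-0.05,0,0,0],[0,0,-0.04,0,0,0],[0,0,-0.03,0,0,0],[-0.01,0,-0.03,0,0,0],[-0.02,0,-0.03,0,0,0],[-0.02,0,-0.03,0,0,0],[-0.02,0,-0.03,0,0,0],[-0.02,0,-0.03,0,0,0],[-0.02,0,-0.03,0,0,0],[-0.01,0,-0.03,0,0,0]]'; python3 - <<'E'
from h import *
t=camera("top");s=camera("side")
a=t["color"][100:310,250:400];b=s["color"][130:340,230:430]
cv2.imwrite("pics/c6.png",cv2.resize(np.hstack([a,b]),None,fx=2.2,fy=2.2))
E
```

```text
time_s: 15.7
eef_pos: [0.6338, 0.0578, 0.2619]
eef_rot: [-0.0, 1.0, -0.002, -0.0]
wrist_force: [-1.0, 0.5, 2.0]
opening: 0.0
grasp_force: 0.8
```

View pics/c6.png

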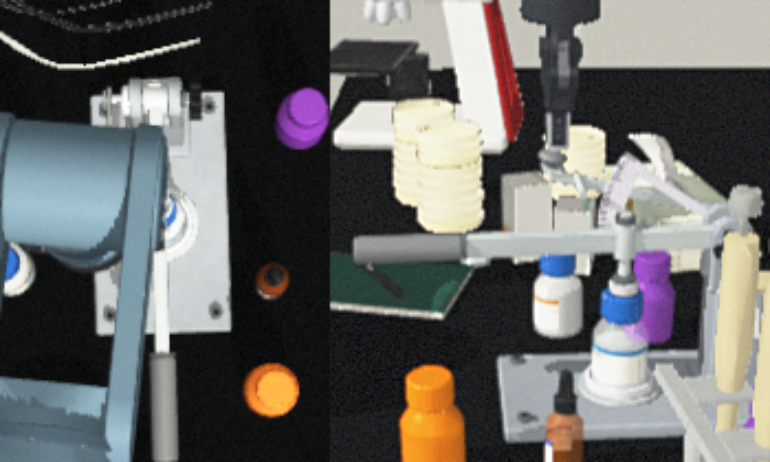

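The pointer follows under the fingertips, with the button at about (553,160) and the lever unmoved. I'm continuing to about 10 mm above the expected stop.

```bash
python3 -m pendant '[[-0.005,0,-0.02,0,0,0],[-0.005,0,-0.02,0,0,0],[-0.005,0,-0.02,0,0,0],[-0.005,0,-0.02,0,0,0],[-0.005,0,-0.02,0,0,0],[-0.005,0,-0.02,0,0,0],[-0.005,0,-0.015,0,0,0],[-0.005,0,-0.015,0,0,0],[-0.005,0,-0.01,0,0,0],[0,0,-0.01,0,0,0]]'
```

```text
time_s: 17.05
eef_pos: [0.6252, 0.0578, 0.2283]
eef_rot: [0.0, 1.0, -0.002, -0.0]
wrist_force: [-1.3, -0.5, 1.3]
opening: -0.0
grasp_force: 0.7
```

```bash
python3 -m pendant '[[0,0,-0.005,0,0,0],[0,0,-0.005,0,0,0],[0,0,-0.005,0,0,0],[0,0,-0.005,0,0,0],[0,0,-0.005,0,0,0],[0,0,-0.005,0,0,0],[0,0,0,0,0,0],[0,0,0,0,0,0],[0,0,-0.0025,0,0,0],[0,0,-0.0025,0,0,0]]'; python3 - <<'E'
from h import *
s=camera("side");b=s["color"][180:260,280:420]
cv2.imwrite("pics/c7.png",cv2.resize(b,None,fx=5,fy=5))
E
```

```text
time_s: 18.3
eef_pos: [0.6253, 0.0578, 0.2214]
eef_rot: [0.0, 1.0, -0.002, 0.0]
wrist_force: [-1.4, -0.7, 0.8]
opening: 0.001
grasp_force: 0.6
```

View pics/c7.png

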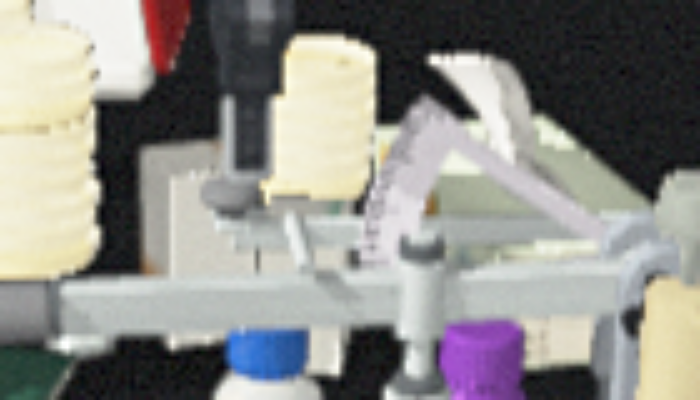

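The cross pin's near end at about (305,268) is a few millimetres or less above the lever's top face, with its shadow at (345,290). I'm creeping down.

```bash
python3 -m pendant '[[0,0,0,0,0,0],[0,0,0,0,0,0],[0,0,0,0,0,0],[0,0,0,0,0,0],[0,0,0,0,0,0],[0,0,0,0,0,0],[0,0,-0.0025,0,0,0],[0,0,-0.0025,0,0,0],[0,0,-0.0025,0,0,0],[0,0,-0.0025,0,0,0]]'
```

```text
time_s: 19.6
eef_pos: [0.6253, 0.0578, 0.2192]
eef_rot: [0.0, 1.0, -0.002, -0.0]
wrist_force: [-0.8, -0.8, 0.2]
opening: -0.002
grasp_force: 0.7
```

```bash
python3 -m pendant '[[0,0,0,0,0,0],[0,0,0,0,0,0],[0,0,0,0,0,0],[0,0,0,0,0,0],[0,0,0,0,0,0],[0,0,0,0,0,0],[0,0,0,0,0,0],[0,0,-0.0025,0,0,0],[0,0,-0.0025,0,0,0],[0,0,-0.0025,0,0,0]]'
```

```text
time_s: 20.85
eef_pos: [0.6253, 0.0578, 0.2178]
eef_rot: [-0.0, 1.0, -0.002, -0.0]
wrist_force: [-1.3, 0.3, 2.2]
opening: -0.003
grasp_force: 0.6
```

```bash
python3 -m pendant '[[0,0,0,0,0,0],[0,0,0,0,0,0],[0,0,0,0,0,0],[0,0,0,0,0,0],[0,0,0,0,0,0],[0,0,0,0,0,0],[0,0,0,0,0,0],[0,0,0,0,0,0],[0,0,-0.0025,0,0,0],[0,0,-0.0025,0,0,0]]'
```

```text
time_s: 22.1
eef_pos: [0.6253, 0.0578, 0.2172]
eef_rot: [0.0, 1.0, -0.002, 0.0]
wrist_force: [-2.5, 0.5, 4.8]
opening: -0.003
grasp_force: 2.4
```

The force stepped to about 5 N at the expected height, so the pin is on the lever. I'm retreating straight up and then back and clear.

```bash
python3 -m pendant '[[0,0,0,0,0,0],[0,0,0.01,0,0,0],[0,0,0.03,0,0,0],[0,0,0.08,0,0,0],[0,0,0.15,0,0,0],[0,0,0.2,0,0,0],[0,0,0.2,0,0,0],[-0.1,0.05,0.1,0,0,0],[-0.2,0.2,0,0,0,0],[-0.2,0.2,0,0,0,0]]'; python3 - <<'E'
from h import *
t=camera("top");s=camera("side")
a=cv2.resize(t["color"][120:310,270:370],None,fx=2.8,fy=2.8);b=cv2.resize(s["color"][180:290,290:420],None,fx=3.8,fy=3.8)
o=np.zeros((532,280+494,3),np.uint8);o[:,:280]=a;o[:418,280:]=b;cv2.imwrite("pics/c8.png",o)
E
```

```text
time_s: 23.35
eef_pos: [0.5246, 0.1484, 0.3723]
eef_rot: [-0.0, 1.0, -0.002, 0.001]
wrist_force: [-0.1, 0.4, 0.9]
opening: -0.003
grasp_force: 0.0
```

View pics/c8.png

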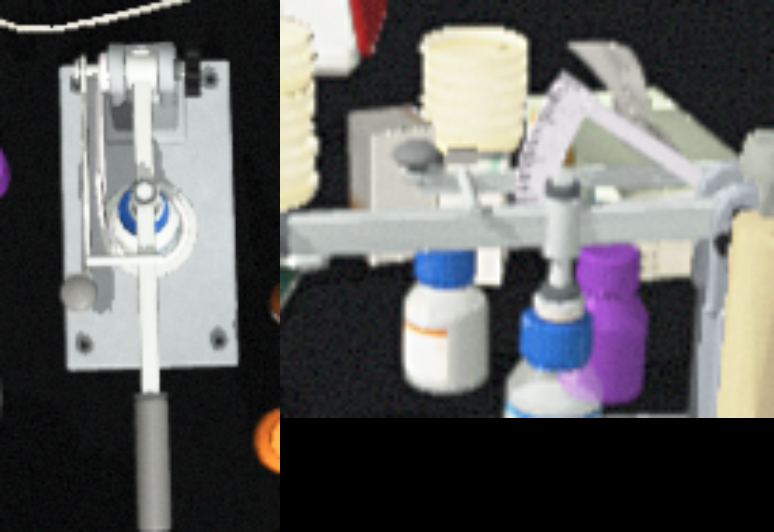

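The pin at about (485,210) lies on the lever, the foot is seated on the cap, and the arm is clear.

```bash
python3 -c "
from bench import ctrl
print(ctrl.hand_in())"
```

```text
the job is handed in; nothing more can be done
None
```

Job handed in at about 23 s: the bottle is held under an estimated 20 N cap load (last push about 11 N), the pointer's cross pin rests on the lever, the arm is clear, and the other bottles and the timer were left alone.

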